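# Lift a slant-culture tube from its sloping rack and hold it upright

### The job

The slant cultures have set. Draw the red-capped tube out of the sloping rack, turn it upright with the cap on top, and finish holding it there, steady and raised, its bottom well over 10 cm above the bench; do not put it down or let go. Leave the other two tubes in their sockets undisturbed, and do not knock the petri dish or the jar.

Things in the scene. Friction and masses are not known exactly. Their poses are not given: they have to be found in the camera images.
- tube_red: red-capped tube, 82 mm long, 30 g: clear barrel 16 mm across, red cap 19 mm across (68 to 82 mm from the bottom). Origin: centre of its bottom end; z runs along the tube to the cap. Starts 36 mm deep in any one of the rack's sockets, leaning 55 degrees from vertical (4 degrees of play), cap up and out; slides out freely along its z axis.
- tube_green: green-capped tube, 82 mm long, 30 g: clear barrel 16 mm across, green cap 19 mm across (68 to 82 mm from the bottom). Origin: centre of its bottom end; z runs along the tube to the cap. In another socket of the rack; leave it there.
- blue_cap_tube: blue-capped tube, 82 mm long, 30 g: clear barrel 16 mm across, blue cap 19 mm across (68 to 82 mm from the bottom). Origin: centre of its bottom end; z runs along the tube to the cap. In another socket of the rack; leave it there.
- slant_rack: White sloping tube rack on a grey base plate, fixed to the bench, 200 mm long, 85 mm deep, 87 mm high. Origin: centre of the underside; z up; y along the row of sockets; the caps lean out towards its -x side, which roughly faces the robot. 46 mm of each tube stands out.
- socket_mouth (a point): Centre of the middle socket's mouth. The three round sockets are 18 mm across, 36 mm deep, 65 mm apart along the rack's y (one each side of this); their axes point out along (-0.819, 0, 0.574) in the rack's frame.
- petri_dish: Loose closed petri dish, 92 mm across, 14 mm tall, left of the rack; origin at the centre of its underside. Bystander.
- specimen_jar: Loose white-lidded jar, 57 mm across, 117 mm tall, right of the rack; origin at the centre of its underside. Bystander.

How it is judged:
On the way:
1. the red-capped tube has been drawn out of its socket, held by the fingers and clear of the rack (distance of tube_red from where it was at the start of the episode above 0.04 m and contact force between the fingers and tube_red above 0.5 N and contact force between slant_rack and tube_red below 0.05 N), for 0.1 s.
At the end, for the whole second after the job is handed in: The red-capped tube is held in the fingers, at rest, cap up and within 0.17 rad (10 degrees) of vertical, its bottom more than 100 mm above the bench, touching neither rack, dish nor jar; the green- and blue-capped tubes are within 12 mm of where they were, dish and jar within 30 mm (angle between tube_red's own z axis and vertical below 0.17 rad and height (world z) of tube_red above 0.1 m and contact force between the fingers and tube_red above 0.5 N and contact force between each of slant_rack, petri_dish, specimen_jar and tube_red below 0.05 N and linear speed of tube_red below 0.03 m/s and angular speed of tube_red below 0.2 rad/s and distance of each of tube_green, blue_cap_tube from where it was at the start of the episode below 0.012 m and distance of each of petri_dish, specimen_jar from where it was at the start of the episode below 0.03 m); the arm keeps its last pose, push and grip.
It fails at once if another tube is pulled or pushed out of place (more than 25 mm) (distance of any of tube_green, blue_cap_tube from where it was at the start of the episode above 0.025 m).
It fails at once if the jar is knocked over (angle between specimen_jar's own z axis and vertical above 0.5 rad).
It also fails if it takes over 45 s, if anything falls off the work surface, if the arm or the gripper's body presses on something with over 40 N, if the wrist force passes 120 N, or if a joint passes its speed limit or range.

### The arm

A 7-joint arm with a two-finger parallel gripper is mounted at the origin on the work surface; the furniture and walls round the work are solid. World frame = base frame: x ahead of the robot, y to its left, z up, the work surface at z = 0. Lengths are in m, angles in rad, forces in N, time in s.
With the tool pointing down it reaches from about 0.4 to 0.85 m from the base axis. Payload 10.4 kg.
Tool frame: the origin (TCP) lies at the very end of the fingers, on their centre line; the grasp point (between the pads) lies 19 mm behind it; z points along the fingers, y is the line along which they close (so a half turn about z gives the same grasp; the last joint's range is limited). The gripper opens to 85 mm and grips with 20 to 120 N. Pads are 22 mm wide; open, the fingers measure 114 mm over their backs; the gripper's body (76 mm by 85 mm) begins 54 mm behind the grasp point. The pads swing forward as they close: fully open they stand 13 mm farther back than shut.
Start: joints at [-1.247, 0.332, -0.065, 1.46, 0.022, 1.35, -0.088], TCP at [0.212, 0.588, 0.231] pointing down, gripper open.
Joint ranges: [-2.6, 2.6], [-0.5, 2.12], [-1.47, 1.34], [0.16, 2.42], [-1.27, 4.41], [0.06, 2.06], [-2.6, 2.6]. Speed limits (rad/s): [2.22, 2.22, 2.79, 2.79, 3.14, 3.14, 3.14].

### API

Orientations are given as a unit quaternion [x, y, z, w].
In Python, from workcell import manip, optics gives the robot as it stands.
- The arm moves only by the tool jog_arm, never from a script. Its arguments are lists of equal length, an entry for each row: "dr": the turn, a rotation vector about the tool's x, y, z normalised to -1 to 1, where 1 is 4 degrees, a list of three; "translation": the shift along the tool's x, y, z normalised to -1 to 1, where 1 is 0.025 m, a list of three; "jaw": the opening, from 0 (shut) to 1 (fully open). A call has 1 to 10 rows; each row shifts and turns the commanded pose from where the row before left it, along the tool's axes as they then stand; what a row does not reach is not made up. A row lasts 1/10 s, in which the tool goes at most 50 mm and 8.59 degrees, less where a joint would pass 70% of its speed; a pose out of reach is approached as far as the arm can. A call with a number of a shift or a turn outside -1 to 1 is refused whole. A call with a gripper value outside its range is refused whole. The fingers move at their own pace and stop on an object; "squeeze" is the grip in N (left out, the last holds). Time passes only in rows, so rows that do not move let the fingers close. It gives the time, the measured TCP pose, the force, the opening and the grip force at its end, in the units of the state.
- manip.get_obs(): the state, without advancing time (a new reading comes with each control period).
- optics.camera(name): name is "scene" or "top" or "wrist"; returns a dict with "color" (480x640x3 uint8, red, green, blue), "mtx" (3x3 intrinsics, pixels), "k1" (the pictures are not rectified: a ray, as slopes to the right and down, at radius r is drawn at 1 + k1 r^2 times it, then the intrinsics apply), "R" (3x3) and "t" (3): a world point X has camera coordinates R X + t. Camera axes: x right, y down, z forward; pixel columns grow to the right and rows downward; lengths in m; the calibration is good to about 2 mm. A picture is of the moment at which its call begins. There is no depth.
- manip.hand_in(): hands the job in; it is judged then, once.
The state is a dict: "clock": time; "joint_pos": joint angles; "joint_velocities": joint speeds; "tau": joint torques, N m; "position": TCP position; "ee_rot": TCP orientation; "ft_force": force on the tool from outside, world axes, zero at the start; "torque": the same for the moment, N m; "grip_width": opening from 0.0 (shut) to 1.0 (fully open); "grasp_force": force on a finger pad.
Only numpy, scipy, OpenCV 4.12 (cv2) and the standard library are available. Lean on these libraries where they do the work, as an engineer would, in place of code of your own. Each camera call takes 0.05 s, during which the arm holds its last target. There are 200 camera calls.

## Working session

There is one attempt and no reset: what is moved stays moved. The work goes in short steps, Python scripts to look and compute and a tool call to move; the robot and the scene stay as the last step left them, time stands still between calls to the robot, and variables do not carry over. Pictures are saved under pics/ and viewed, at most 10 in all, crops included, and the job is handed in when it is done.

Besides the shell and the picture viewer there is one more tool, called as a command line: name --argument value ..., lists and objects as JSON in quotes. jog_arm: Moves the arm, as the interface text tells. Scaled input: -1 to 1 covers 0.025 m each way for a shift and 4 degrees each way for a turn. Its arguments: {"type":"object","properties":{"dr":{"type":"array","items":{"type":"array","items":{"type":"number"}}},"translation":{"type":"array","items":{"type":"array","items":{"type":"number"}}},"jaw":{"type":"array","items":{"type":"number"}},"squeeze":{"type":"number"}},"required":["dr","translation","jaw"]}

```bash
mkdir -p pics; ls
python3 - <<'E'
from workcell import manip, optics
import cv2,numpy as np
s=manip.get_obs();print({k:np.round(v,3) for k,v in s.items()})
ims=[]
for n in("scene","top"):
    c=optics.camera(n);np.savez(f"pics/{n}.npz",**c);cv2.imwrite(f"pics/{n}1.png",c["color"][:,:,::-1])
    print(n,np.round(c["mtx"],1).tolist(),c["k1"],np.round(-c["R"].T@c["t"],3))
E
```

```text
pics
{'clock': np.float64(0.0), 'joint_pos': array([-1.247,  0.333, -0.065,  1.461,  0.022,  1.35 , -0.089]), 'joint_velocities': array([-0.001, -0.001,  0.001,  0.   , -0.001,  0.   ,  0.002]), 'tau': array([ 1.0000e-03, -6.2546e+01,  4.9000e-02, -3.9160e+01,  1.6000e-02,
        1.0000e-02,  0.0000e+00]), 'position': array([0.212, 0.587, 0.231]), 'ee_rot': array([ 0.173,  0.985, -0.001, -0.   ]), 'ft_force': array([-0.394,  0.714, -0.098]), 'torque': array([ 0.036, -0.063,  0.048]), 'grasp_force': np.float64(0.0), 'grip_width': np.float64(0.998)}
scene [[437.8, 0.0, 321.1], [0.0, 437.8, 241.9], [0.0, 0.0, 1.0]] -0.04848134045013428 [ 0.052 -0.512  0.75 ]
top [[619.5, 0.0, 319.4], [0.0, 619.5, 241.2], [0.0, 0.0, 1.0]] -0.20625817685473888 [ 0.158 -0.026  1.585]
```

View pics/scene1.png

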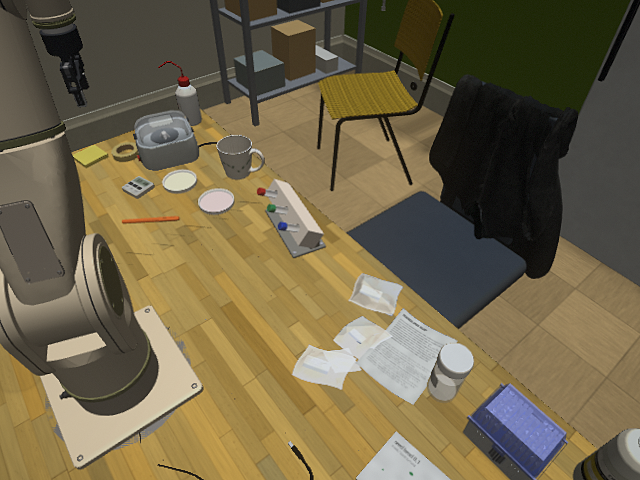

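View pics/top1.png

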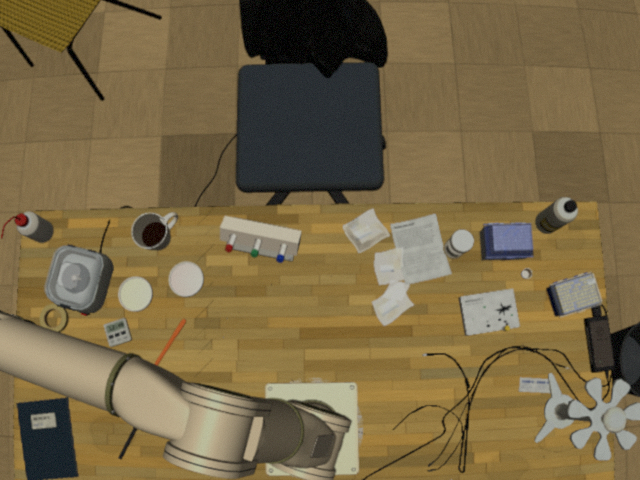

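The scene view shows the red cap at about (262,191), green (271,208) and blue (282,226). In the top view they are at (229,248), (254,253) and (281,258), so red is the leftmost (+y) tube. The pink dish is at (186,279) in the top view. Next I triangulate the caps.

```bash
cat > h.py <<'E'
import numpy as np,cv2
def ray(c,uv):
    d=np.array([c["k1"].item() if hasattr(c["k1"],"item") else c["k1"],0,0,0,0],float)
    p=cv2.undistortPoints(np.array([[uv]],float),c["mtx"],d)[0,0]  # 1+k1 r^2 model
    v=c["R"].T@np.array([*p,1]);return -c["R"].T@c["t"],v/np.linalg.norm(v)
def proj(c,X):
    return cv2.projectPoints(np.array([X],float),cv2.Rodrigues(c["R"])[0],c["t"],c["mtx"],np.array([float(c["k1"]),0,0,0,0]))[0][0,0]
def tri(obs):
    A=np.zeros((3,3));b=np.zeros(3)
    for c,uv in obs:
        o,v=ray(c,uv);P=np.eye(3)-np.outer(v,v);A+=P;b+=P@o
    X=np.linalg.solve(A,b);return X,[np.round(proj(c,X)-uv,1) for c,uv in obs]
def blob(im,uv,col,w=14):
    u0,v0=int(uv[0])-w,int(uv[1])-w
    p=cv2.cvtColor(np.ascontiguousarray(im[v0:v0+2*w,u0:u0+2*w]),cv2.COLOR_RGB2HSV).astype(int)
    h={"red":0,"green":70,"blue":118}[col];dh=np.abs((p[...,0]-h+90)%180-90)
    m=((dh<(8 if col=="red" else 20))&(p[...,1]>140)&(p[...,2]>40)).astype(np.uint8)
    n,l,st,ce=cv2.connectedComponentsWithStats(m);i=1+np.argmax(st[1:,4]);return ce[i]+[u0,v0],st[i,4]
E
python3 - <<'E'
from h import *
S=dict(np.load("pics/scene.npz"));T=dict(np.load("pics/top.npz"))
for k,a,b in(("red",(262,191),(229,248)),("green",(271,208),(254,253)),("blue",(282,226),(281,258))):
    x,n=blob(S["color"],a,k);y,m=blob(T["color"],b,k)
    print(k,x.round(1),n,y.round(1),m,*tri([(S,x),(T,y)]))
def onz(c,uv,z):
    o,v=ray(c,uv);return (o+v*(z-o[2])/v[2]).round(3)
for n,uv in(("dish",(186,279)),("jar",(460,242)),("mug",(153,232))):print(n,onz(T,uv,0.015))
for c,nm,(u,v),w in((S,"s",(275,210),50),(T,"t",(255,245),50)):
    cv2.imwrite(f"pics/crop_{nm}.png",cv2.resize(c["color"][v-w:v+w,u-w:u+w,::-1],None,fx=6,fy=6,interpolation=3))
E
```

```text
red [260.6 191.2] 49 [228.5 247.7] 34 [0.44905056 0.19761036 0.08737268] [array([ 0.2, -0.1]), array([-0.1,  0.2])]
green [271.6 205.6] 9 [254. 253.] 20 [0.43510565 0.13272944 0.0944204 ] [array([-0.5,  0.1]), array([ 0.2, -0.4])]
blue [281.9 225.2] 45 [279.7 258. ] 33 [0.42118775 0.0704606  0.08894647] [array([ 0.1, -0. ]), array([-0.1,  0.1])]
dish [0.383 0.318 0.015]
jar [ 0.469 -0.395  0.015]
mug [0.509 0.411 0.015]
```

View pics/crop_t.png

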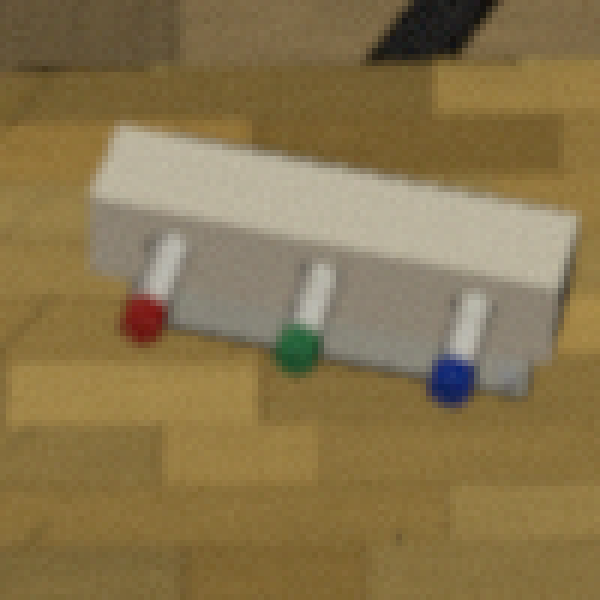

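View pics/crop_s.png

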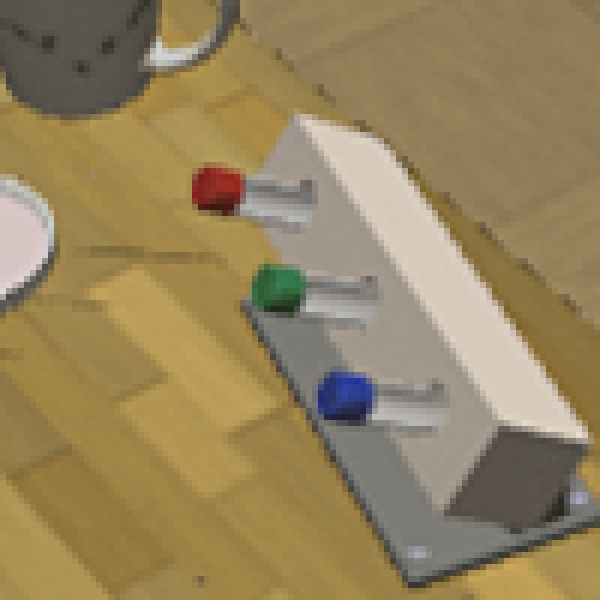

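The triangulated caps are 130 mm apart from red to blue, which matches 2 x 65, at z of about 0.088. That puts the rack yaw at about -12.4° and the tube axis at about (-0.80, 0.175, 0.574). I'll square the jaws to the row (-7.5° about tool z) and tilt the tool toward the tube axis.

jog_arm --dr '[[0,0,-0.94],[0,0,-0.94],[0,-1,0],[0,-1,0],[0,-1,0],[0,-1,0],[0,-1,0],[0,-1,0],[0,-1,0],[0,-1,0]]' --translation '[[0,0,0],[0,0,0],[0,0,0],[0,0,0],[0,0,0],[0,0,0],[0,0,0],[0,0,0],[0,0,0],[0,0,0]]' --jaw '[0.5,0.5,0.5,0.5,0.5,0.5,0.5,0.5,0.5,0.5]' --squeeze 40

```text
clock: 1.1
position: [0.2123, 0.5878, 0.2312]
ee_rot: [0.103, 0.955, -0.03, 0.275]
ft_force: [-0.8, 0.2, 0.5]
grip_width: 0.5
grasp_force: 0.0
```

```bash
cat >> h.py <<'E'
from scipy.spatial.transform import Rotation as Ro
yr=np.array([.2143,.9768,0]);xr=np.array([.9768,-.2143,0]);AX=-.819*xr+np.array([0,0,.574])
def tool(t):
    t=np.radians(t);z=xr*np.sin(t)-np.array([0,0,np.cos(t)]);return np.column_stack([np.cross(yr,z),yr,z])
def rel(s,p,Rt):
    R=Ro.from_quat(s["ee_rot"]).as_matrix()
    print("rot units",(np.degrees(Ro.from_matrix(R.T@Rt).as_rotvec())/4).round(2),"shift units",(R.T@(p-s["position"])/.025).round(2),"pos",p.round(3), "tilt",np.degrees(np.arctan2(R[:,2]@xr,-R[2,2])).round(1))
E
python3 - <<'E'
from h import *
from workcell import manip
s=manip.get_obs();R=tool(32);P=np.array([.449,.1976,.087])
rel(s,P-.09*R[:,2]+np.array([0,0,.05]),R)
print(s["joint_pos"].round(2))
E
```

```text
rot units [0.01 0.04 0.01] shift units [ -8.66 -13.22   6.29] pos [0.402 0.208 0.213] tilt 32.2
[-1.55  0.37 -0.05  1.52  0.57  1.43 -0.38]
```

jog_arm --dr '[[0,0,0],[0,0,0],[0,0,0],[0,0,0],[0,0,0],[0,0,0],[0,0,0],[0,0,0],[0,0,0],[0,0,0]]' --translation '[[-0.58,-0.88,0.42],[-0.58,-0.88,0.42],[-0.58,-0.88,0.42],[-0.58,-0.88,0.42],[-0.58,-0.88,0.42],[-0.58,-0.88,0.42],[-0.58,-0.88,0.42],[-0.58,-0.88,0.42],[-0.58,-0.88,0.42],[-0.58,-0.88,0.42]]' --jaw '[0.5,0.5,0.5,0.5,0.5,0.5,0.5,0.5,0.5,0.5]'

```text
clock: 2.1
position: [0.3402, 0.3334, 0.2188]
ee_rot: [0.103, 0.956, -0.03, 0.274]
ft_force: [0.2, 0.3, 0.1]
grip_width: 0.5
grasp_force: 0.0
```

jog_arm --dr '[[0,0,0],[0,0,0],[0,0,0],[0,0,0],[0,0,0],[0,-1,0],[0,-1,0],[0,-1,0]]' --translation '[[-0.58,-0.88,0.42],[-0.58,-0.88,0.42],[-0.58,-0.88,0.42],[-0.58,-0.88,0.42],[-0.58,-0.88,0.42],[0,0,0],[0,0,0],[0,0,0]]' --jaw '[0.5,0.5,0.5,0.5,0.5,0.5,0.5,0.5]'

```text
clock: 2.9
position: [0.4036, 0.2079, 0.2132]
ee_rot: [0.1, 0.921, -0.04, 0.374]
ft_force: [-0.3, -0.1, -0.7]
grip_width: 0.5
grasp_force: 0.0
```

Run:
```python
from h import *
from workcell import manip,optics
s=manip.get_obs();rel(s,np.array([.402,.208,.213]),tool(44));print(s["joint_pos"].round(2))
c=optics.camera("wrist");np.savez("pics/w1.npz",**c);cv2.imwrite("pics/w1.png",c["color"][:,:,::-1])
print(c["mtx"][0],c["k1"],-c["R"].T@c["t"])
```

```text
rot units [ 0.01  0.04 -0.01] shift units [ 0.05 -0.01 -0.04] pos [0.402 0.208 0.213] tilt 44.2
[-1.21 -0.29  0.07  2.35  0.9   1.1  -0.23]
[338.58542009   0.         317.66868846] -0.05656383160507911 [0.25318715 0.24044009 0.26353352]
```

View pics/w1.png

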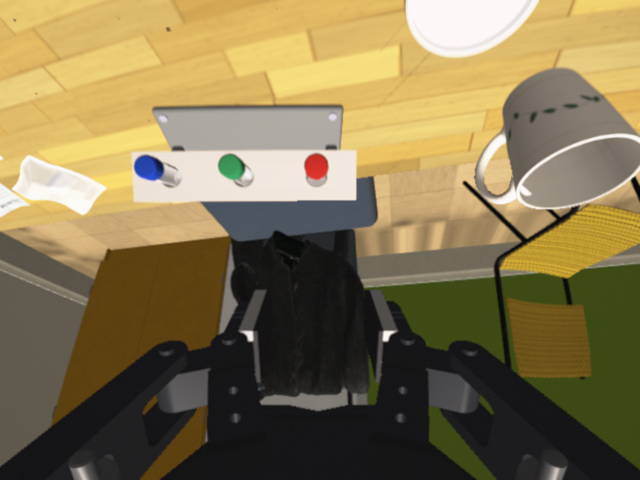

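The wrist view shows the red cap centred at about (316,166), green (231,166) and blue (149,167). I refine with all three views.

Run:
```python
from h import *
from workcell import manip
S=dict(np.load("pics/scene.npz"));T=dict(np.load("pics/top.npz"));W=dict(np.load("pics/w1.npz"))
C={}
for k,a,b,d in(("red",(262,191),(229,248),(316,166)),("green",(270,209),(254.5,253),(231,166)),("blue",(282,226),(281,258),(149,167))):
    x,n=blob(S["color"],a,k);y,m=blob(T["color"],b,k);w,l=blob(W["color"],d,k,20)
    if k=="green": x=np.array([271.5,208.2]);y=np.array([254.5,252.8])
    X,r=tri([(S,x),(T,y),(W,w)]);C[k]=X;print(k,n,m,l,w.round(1),X.round(4),r)
d=C["red"]-C["blue"];print(np.linalg.norm(d),d/np.linalg.norm(d))
```

```text
red 49 34 450 [315.9 166.3] [0.4486 0.1968 0.0884] [array([ 0.2, -0.2]), array([0.2, 0.3]), array([ 0.7, -0.1])]
green 9 20 413 [230.9 166.6] [0.4354 0.1321 0.0875] [array([ 0. , -0.1]), array([0.2, 0.1]), array([ 0.6, -0.1])]
blue 45 33 510 [148.4 167.7] [0.4205 0.0699 0.0896] [array([0., 0.]), array([0.2, 0.3]), array([1.1, 0.8])]
0.13002389677440682 [ 0.21617901  0.976313   -0.00891994]
```

Run:
```python
from h import *
from workcell import manip
s=manip.get_obs();R=tool(44);G=np.array([.4526,.1959,.0845])
for b in(.07,0):rel(s,G+(.019-b)*R[:,2],R)
```

```text
rot units [0.01 0.09 0.03] shift units [ 2.08 -0.04  3.04] pos [0.418 0.203 0.121] tilt 44.3
rot units [0.01 0.09 0.03] shift units [ 2.1  -0.04  5.84] pos [0.465 0.193 0.071] tilt 44.3
```

jog_arm --dr '[[0,0,0],[0,0,0],[0,0,0],[0,0,0],[0,0,0]]' --translation '[[0.52,-0.01,0.76],[0.52,-0.01,0.76],[0.52,-0.01,0.76],[0.52,-0.01,0.76],[0,0,0]]' --jaw '[0.5,0.5,0.5,0.5,0.5]'

```text
clock: 3.45
position: [0.4179, 0.2022, 0.1332]
ee_rot: [0.101, 0.921, -0.043, 0.374]
ft_force: [0.1, -0.1, -0.3]
grip_width: 0.499
grasp_force: 0.0
```

Run:
```python
from h import *
from workcell import manip,optics
s=manip.get_obs();R=tool(44);G=np.array([.4526,.1959,.0845]);rel(s,G+.019*R[:,2],R);print(s["joint_pos"].round(2),s["ft_force"])
W=optics.camera("wrist");w,l=blob(W["color"],proj(W,[.4486,.1968,.0884]),"red",25)
print(w,l,proj(W,[.4486,.1968,.0884]))
S=dict(np.load("pics/scene.npz"));T=dict(np.load("pics/top.npz"))
print(tri([(S,blob(S["color"],(262,191),"red")[0]),(T,blob(T["color"],(229,248),"red")[0]),(W,w),(W,w)]))
cv2.imwrite("pics/w2.png",W["color"][:,:,::-1])
```

```text
rot units [-0.07  0.05  0.  ] shift units [0.35 0.07 3.14] pos [0.465 0.193 0.071] tilt 44.2
[-1.   -0.12 -0.08  2.42  1.01  0.91 -0.41] [ 0.06372576 -0.06468236 -0.34780426]
[320.18590705 250.13643178] 667 [321.09104025 249.5424595 ]
(array([0.44852101, 0.1965751 , 0.08876126]), [array([ 0.2, -0.2]), array([0.3, 0.3]), array([ 0.5, -0.1]), array([ 0.5, -0.1])])
```

View pics/w2.png

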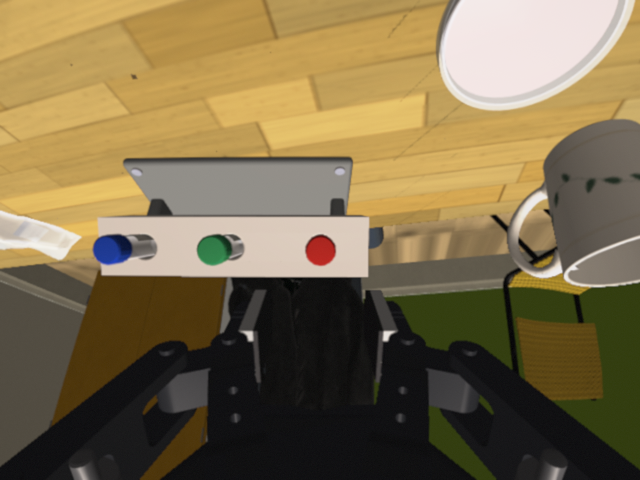

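The wrist view has the red cap at (320,250), centred between the fingers. Joint 4 sits at its limit at this tilt, so I'll ease the tilt back to about 36°.

jog_arm --dr '[[0,1,0],[0,1,0],[0,0,0]]' --translation '[[0,0,0],[0,0,0],[0,0,0]]' --jaw '[0.5,0.5,0.5]'

```text
clock: 3.8
position: [0.4189, 0.2051, 0.1369]
ee_rot: [0.104, 0.945, -0.032, 0.31]
ft_force: [0.5, -0.9, 0.4]
grip_width: 0.499
grasp_force: 0.0
```

Run:
```python
from h import *
from workcell import manip
s=manip.get_obs();R=tool(36);G=np.array([.4526,.1955,.0845]);print(s["joint_pos"].round(2))
for b in (.055,0):rel(s,G+(.019-b)*R[:,2],R)
```

```text
[-0.98 -0.15  0.    2.35  0.81  0.86 -0.15]
rot units [ 0.03  0.07 -0.05] shift units [ 0.11 -0.09  1.08] pos [0.432 0.2   0.114] tilt 36.3
rot units [ 0.03  0.07 -0.05] shift units [ 0.12 -0.09  3.28] pos [0.464 0.193 0.069] tilt 36.3
```

jog_arm --dr '[[0,0,0],[0,0,0],[0,0,0],[0,0,0],[0,0,0],[0,0,0],[0,0,0],[0,0,0]]' --translation '[[0.02,-0.02,0.47],[0.02,-0.02,0.47],[0.02,-0.01,0.47],[0.02,-0.01,0.47],[0.02,-0.01,0.47],[0.01,-0.01,0.47],[0.01,-0.01,0.46],[0,0,0]]' --jaw '[0.5,0.5,0.5,0.5,0.5,0.5,0.5,0.5]'

```text
clock: 4.6
position: [0.4625, 0.1911, 0.0653]
ee_rot: [0.103, 0.945, -0.035, 0.309]
ft_force: [0.4, 0.6, -0.2]
grip_width: 0.504
grasp_force: 0.0
```

Run:
```python
from h import *
from workcell import manip,optics
s=manip.get_obs();R=tool(36);G=np.array([.4526,.1955,.0845]);print(s["joint_pos"].round(2),s["ft_force"])
rel(s,G+.019*R[:,2],R)
W=optics.camera("wrist");cv2.imwrite("pics/w3.png",W["color"][:,:,::-1])
```

```text
[-0.92  0.05  0.06  2.36  1.    0.66 -0.3 ] [ 0.43032829  0.61811871 -0.20068272]
rot units [-0.04  0.07  0.01] shift units [-0.11  0.09 -0.11] pos [0.464 0.193 0.069] tilt 36.3
```

View pics/w3.png

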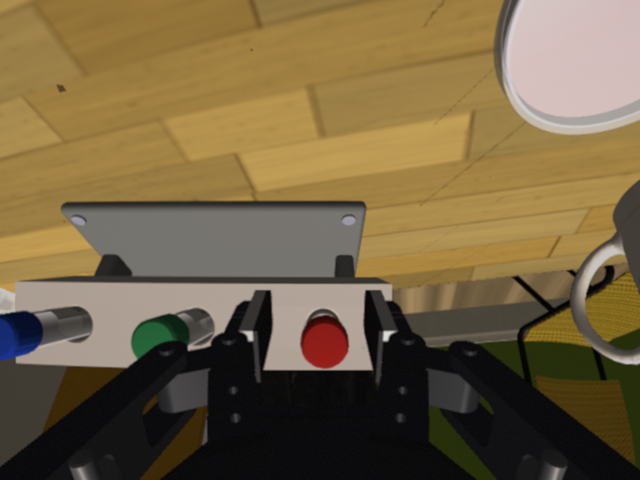

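The cap is at (325,342) between the fingers, whose centre is about 318, and the neighbours are clear. I make a small correction and then close.

jog_arm --dr '[[0,0,0],[0,0,0],[0,0,0],[0,0,0],[0,0,0],[0,0,0]]' --translation '[[-0.1,0.09,-0.1],[0,0,0],[0,0,0],[0,0,0],[0,0,0],[0,0,0]]' --jaw '[0.5,0.1,0.1,0.1,0.1,0.1]' --squeeze 40

```text
clock: 5.25
position: [0.4633, 0.1948, 0.0707]
ee_rot: [0.102, 0.945, -0.033, 0.31]
ft_force: [-4.5, 1.5, 6.2]
grip_width: 0.203
grasp_force: 39.1
```

Run:
```python
from h import *
from workcell import manip
s=manip.get_obs();print(s["joint_pos"].round(2),s["ft_force"],s["torque"],s["grip_width"]*85,s["grasp_force"]);rel(s,s["position"]+.08*AX,tool(36))
```

```text
[-0.92  0.04  0.06  2.35  0.99  0.67 -0.28] [-4.50840528  1.49723525  6.20985857] [0.25982812 0.66106754 0.0473972 ] 17.290628252923195 39.121270179748535
rot units [0.01 0.08 0.  ] shift units [ 1.02  0.   -3.03] pos [0.399 0.209 0.117] tilt 36.3
```

jog_arm --dr '[[0,0,0],[0,0,0],[0,0,0]]' --translation '[[0.13,0,-0.38],[0.13,0,-0.38],[0,0,0]]' --jaw '[0.1,0.1,0.1]'

```text
clock: 5.55
position: [0.4464, 0.1983, 0.0825]
ee_rot: [0.102, 0.945, -0.033, 0.31]
ft_force: [-0.3, 0.3, 0.4]
grip_width: 0.201
grasp_force: 39.2
```

Run:
```python
from h import *
from workcell import manip
s=manip.get_obs();print(s["joint_pos"].round(2),s["ft_force"].round(1),s["grip_width"]*85,s["grasp_force"]);d=s["position"]-np.array([.4633,.1948,.0707]);print(d,d@AX,d-AX*(d@AX));rel(s,s["position"]+.03*AX,tool(36))
```

```text
[-0.94 -0.01  0.03  2.37  0.95  0.72 -0.27] [-0.3  0.3  0.4] 17.110222034060953 39.1506689786911
[-0.01691809  0.00353081  0.01177719] 0.020914259945031086 [-0.0001867  -0.00013989 -0.0002276 ]
rot units [0.01 0.08 0.01] shift units [ 0.38  0.   -1.14] pos [0.422 0.204 0.1  ] tilt 36.3
```

jog_arm --dr '[[0,0,0],[0,0,0],[0,0,0],[0,0,0]]' --translation '[[0.13,0,-0.38],[0.13,0,-0.38],[0.08,0,-0.23],[0,0,0]]' --jaw '[0.1,0.1,0.1,0.1]'

```text
clock: 5.95
position: [0.4258, 0.2031, 0.0974]
ee_rot: [0.102, 0.945, -0.033, 0.31]
ft_force: [-0.0, 0.7, -0.1]
grip_width: 0.206
grasp_force: 39.2
```

Run:
```python
from h import *
from workcell import manip,optics
s=manip.get_obs();print(s["joint_pos"].round(2),s["ft_force"].round(1),s["grip_width"]*85,s["grasp_force"]);d=s["position"]-np.array([.4633,.1948,.0707]);print(d,d@AX,d-AX*(d@AX))
W=optics.camera("wrist");cv2.imwrite("pics/w4.png",W["color"][:,:,::-1])
```

```text
[-0.96 -0.06  0.    2.38  0.9   0.78 -0.25] [-0.   0.7 -0.1] 17.50116177672106 39.15089428424835
[-0.0375188   0.00827544  0.02668758] 0.04678611947049354 [-8.99454795e-05  6.39327526e-05 -1.67655366e-04]
```

View pics/w4.png

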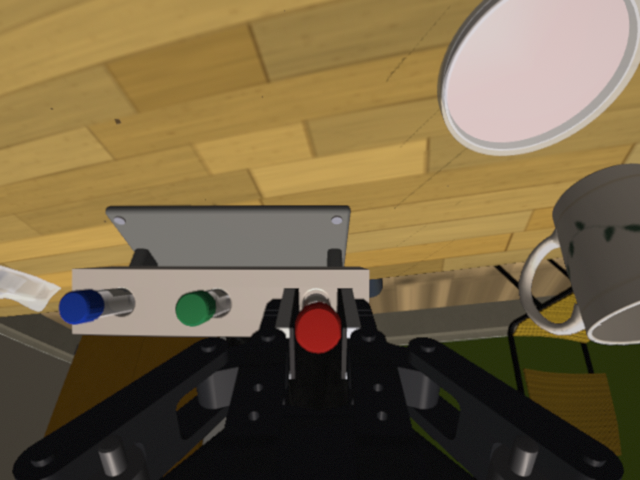

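The fingers hold the red tube with the cap at (318,327), 47 mm out along its axis. The green and blue tubes are unmoved. Next I lift straight up 150 mm, then turn it.

jog_arm --dr '[[0,0,0],[0,0,0],[0,0,0],[0,0,0],[0,0,0],[0,0,0],[0,0,0],[0,0,0],[0,0,0],[0,0,0]]' --translation '[[-0.2,0,-0.28],[-0.37,0,-0.51],[-0.37,0,-0.51],[-0.37,0,-0.51],[-0.37,0,-0.51],[-0.37,0,-0.51],[-0.37,0,-0.51],[-0.37,0,-0.51],[-0.37,0,-0.51],[-0.37,0,-0.49]]' --jaw '[0.1,0.1,0.1,0.1,0.1,0.1,0.1,0.1,0.1,0.1]'

```text
clock: 7.0
position: [0.4255, 0.2023, 0.2477]
ee_rot: [0.102, 0.945, -0.034, 0.31]
ft_force: [-0.2, -0.1, 0.0]
grip_width: 0.203
grasp_force: 39.1
```

jog_arm --dr '[[0,0.5,0],[0,0.8,0],[0,0.8,0],[0,0.8,0],[0,0.8,0],[0,0.8,0],[0,0.8,0],[0,0.8,0],[0,0.8,0],[0,0.8,0]]' --translation '[[0,0,0],[0,0,0],[0,0,0],[0,0,0],[0,0,0],[0,0,0],[0,0,0],[0,0,0],[0,0,0],[0,0,0]]' --jaw '[0.1,0.1,0.1,0.1,0.1,0.1,0.1,0.1,0.1,0.1]'

```text
clock: 8.0
position: [0.4256, 0.2026, 0.2473]
ee_rot: [0.107, 0.993, -0.005, 0.047]
ft_force: [0.1, -0.2, -0.9]
grip_width: 0.206
grasp_force: 39.1
```

Run:
```python
from h import *
from workcell import manip
s=manip.get_obs();print(s["position"],s["joint_pos"].round(2),s["ft_force"].round(1),s["grip_width"]*85,s["grasp_force"]);rel(s,s["position"],tool(-19))
```

```text
[0.42562062 0.20264373 0.24732663] [-0.96 -0.1   0.35  1.9   0.11  1.27  0.72] [ 0.1 -0.2 -0.9] 17.471412718131862 39.11162853240967
rot units [0.01 6.1  0.01] shift units [0. 0. 0.] pos [0.426 0.203 0.247] tilt 5.4
```

jog_arm --dr '[[0,0.8,0],[0,0.8,0],[0,0.8,0],[0,0.8,0],[0,0.8,0],[0,0.8,0],[0,0.8,0],[0,0.5,0],[0,0,0],[0,0,0]]' --translation '[[0,0,0],[0,0,0],[0,0,0],[0,0,0],[0,0,0],[0,0,0],[0,0,0],[0,0,0],[0,0,0],[0,0,0]]' --jaw '[0.1,0.1,0.1,0.1,0.1,0.1,0.1,0.1,0.1,0.1]'

```text
clock: 9.0
position: [0.4256, 0.2026, 0.2467]
ee_rot: [0.106, 0.981, 0.017, -0.163]
ft_force: [-0.5, 0.2, -0.8]
grip_width: 0.207
grasp_force: 39.1
```

Run:
```python
from h import *
from workcell import manip,optics
s=manip.get_obs();print(s["position"],s["joint_pos"].round(2),s["ft_force"].round(1),s["grip_width"]*85,s["grasp_force"]);rel(s,s["position"],tool(-19))
R=Ro.from_quat(s["ee_rot"]).as_matrix();G=s["position"]-.019*R[:,2]
S=optics.camera("scene");np.savez("pics/s2.npz",**S);W=optics.camera("wrist");np.savez("pics/wf.npz",**W)
u,v=proj(S,G-[0,0,.02]).astype(int);w=30;print(u,v)
a=cv2.resize(S["color"][v-w:v+w,u-w:u+w,::-1],(400,400),interpolation=3);b=cv2.resize(W["color"][150:480,155:485,::-1],(400,400))
cv2.imwrite("pics/f.png",np.hstack([a,b]))
for h in(-.05,.0,.015):print(h,proj(S,G+[0,0,h]).round(1),proj(W,G+[0,0,h]).round(1))
```

```text
[0.4256172  0.20259256 0.24669994] [-0.83  0.2   0.49  1.66 -0.26  1.59  1.05] [-0.5  0.2 -0.8] 17.59975810466649 39.11176800727844
rot units [-0.01  0.04 -0.  ] shift units [0. 0. 0.] pos [0.426 0.203 0.247] tilt -18.8
246 135
-0.05 [248.1 147.3] [318.3 307.8]
0.0 [245.7 126.9] [318.4 327.8]
0.015 [244.9 120.4] [318.5 336.8]
```

View pics/f.png

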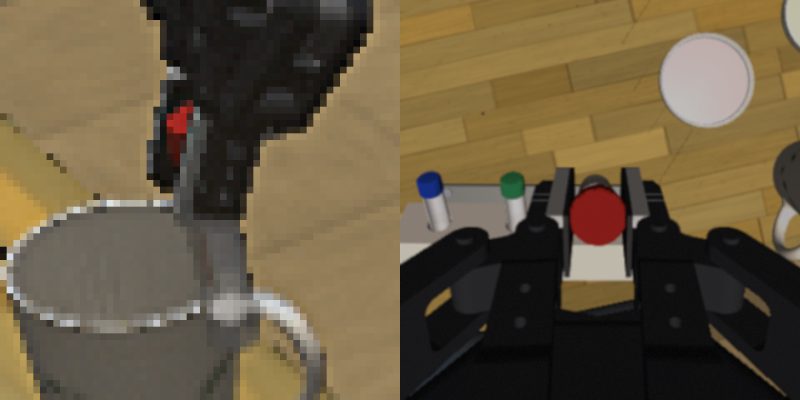

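Run:
```python
from h import *
from workcell import manip,optics
s=manip.get_obs();R=Ro.from_quat(s["ee_rot"]).as_matrix();G=s["position"]-.019*R[:,2]
S=dict(np.load("pics/s2.npz"));W=dict(np.load("pics/wf.npz"))
w,n=blob(W["color"],(318,328),"red",40);print(w,n)
def outline(im,c,tilt,col,off,k,sG=.072):
    t=np.radians(tilt);a=np.array([0,0,np.cos(t)])+xr*np.sin(t);e=np.cross(yr,a)
    for s0,s1,r in((0,.068,.008),(.068,.082,.0095)):
        p=np.array([(proj(c,G+a*(q-sG)+r*(np.cos(f)*e+np.sin(f)*yr))-off)*k for q in(s0,s1) for f in np.linspace(0,6.28,24)])
        cv2.polylines(im,[cv2.convexHull(p.astype(np.int32))],True,col,1)
def crop(c,u,v,w,k=None):
    k=400/(2*w);return cv2.resize(c["color"][v-w:v+w,u-w:u+w,::-1],(400,300+100),interpolation=3)[:300],np.array([u-w,v-w]),k
t=[]
for c,u,v,w in((S,247,142,22),(W,318,330,50)):
    a,o,k=crop(c,u,v,w);b=a.copy()
    outline(b,c,0,(0,255,0),o,k);outline(b,c,10,(255,255,0),o,k);outline(b,c,-10,(255,0,255),o,k)
    t.append(np.vstack([a,b]))
cv2.imwrite("pics/f2.png",np.hstack(t))
```

```text
[317.80065182 327.39706681] 1841
```

View pics/f2.png

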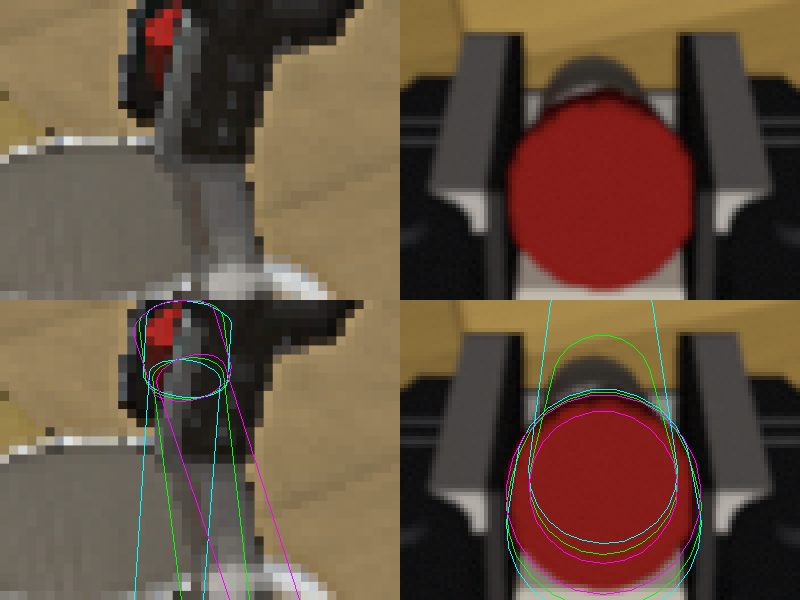

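Run:
```python
from h import *
from workcell import manip
s=manip.get_obs();R=Ro.from_quat(s["ee_rot"]).as_matrix();G0=s["position"]-.019*R[:,2]
W=dict(np.load("pics/wf.npz"));S=dict(np.load("pics/s2.npz"))
f=np.linspace(0,6.28,60)
for sG in(.066,.072,.078):
  for tilt in(-10,-7,-4,-2,0,3):
    t=np.radians(tilt);a=np.array([0,0,np.cos(t)])+xr*np.sin(t);e=np.cross(yr,a)
    ring=lambda G,q,r,c:np.array([proj(c,G+a*(q-sG)+r*(np.cos(x)*e+np.sin(x)*yr)) for x in f])
    G=G0.copy()
    for _ in range(4):   # shift along xr so that the cap's lower edge matches v=352
        l=lambda g:ring(g,.082,.0095,W)[:,1].max()
        v=l(G);dv=(l(G+.001*xr)-v)/.001;G=G+xr*(352-v)/dv
    top=ring(G,.082,.0095,W);b=ring(G,0,.008,W)
    print(sG,tilt,"shift mm",((G-G0)@xr*1e3).round(1),"cap width",np.ptp(top[:,0]).round(1),"cap top v",top[:,1].min().round(1),"barrel top v",b[:,1].min().round(1))
```

```text
0.066 -10 shift mm -1.3 cap width 51.0 cap top v 299.8 barrel top v 306.5
0.066 -7 shift mm -2.1 cap width 51.1 cap top v 300.0 barrel top v 299.5
0.066 -4 shift mm -2.9 cap width 51.1 cap top v 300.3 barrel top v 292.6
0.066 -2 shift mm -3.4 cap width 51.1 cap top v 300.6 barrel top v 288.1
0.066 0 shift mm -3.8 cap width 51.1 cap top v 300.9 barrel top v 283.6
0.066 3 shift mm -4.5 cap width 51.1 cap top v 301.6 barrel top v 277.0
0.072 -10 shift mm -0.6 cap width 48.7 cap top v 302.1 barrel top v 307.8
0.072 -7 shift mm -1.1 cap width 48.8 cap top v 302.3 barrel top v 301.0
0.072 -4 shift mm -1.5 cap width 48.8 cap top v 302.6 barrel top v 294.3
0.072 -2 shift mm -1.8 cap width 48.8 cap top v 302.9 barrel top v 289.9
0.072 0 shift mm -2.0 cap width 48.8 cap top v 303.2 barrel top v 285.5
0.072 3 shift mm -2.4 cap width 48.8 cap top v 303.9 barrel top v 279.1
0.078 -10 shift mm 0.1 cap width 46.7 cap top v 304.2 barrel top v 309.0
0.078 -7 shift mm -0.0 cap width 46.7 cap top v 304.4 barrel top v 302.4
0.078 -4 shift mm -0.2 cap width 46.7 cap top v 304.7 barrel top v 295.9
0.078 -2 shift mm -0.2 cap width 46.7 cap top v 305.0 barrel top v 291.6
0.078 0 shift mm -0.3 cap width 46.7 cap top v 305.4 barrel top v 287.3
0.078 3 shift mm -0.3 cap width 46.7 cap top v 306.0 barrel top v 281.1
```

The cap sits at (318,327) in the wrist view and the barrel shows above it up to v≈294. That fits the tube leaning about 4° short of vertical, with its bottom at z of about 0.19. I add 4° and settle.

jog_arm --dr '[[0,0.5,0],[0,0.5,0],[0,0,0],[0,0,0],[0,0,0],[0,0,0],[0,0,0]]' --translation '[[0,0,0],[0,0,0],[0,0,0],[0,0,0],[0,0,0],[0,0,0],[0,0,0]]' --jaw '[0.1,0.1,0.1,0.1,0.1,0.1,0.1]'

```text
clock: 9.8
position: [0.4254, 0.2028, 0.2469]
ee_rot: [0.105, 0.974, 0.021, -0.197]
ft_force: [-0.1, -0.5, -1.0]
grip_width: 0.203
grasp_force: 39.1
```

```bash
python3 -c "
from workcell import manip
s=manip.get_obs();print(s['position'],s['grasp_force'],abs(s['joint_velocities']).max())
print(manip.hand_in())"
```

```text
[0.42540165 0.20276157 0.24690919] 39.10875141620636 0.0038310100652181617
the job is handed in; nothing more can be done
None
```

I drew the red-capped tube from its socket and handed in with it held still, cap up, within a few degrees of vertical by my estimate and its bottom about 0.19 m above the bench; the hand-in returned no verdict, but the other tubes, dish and jar were not touched as far as I could see.

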